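# Measure a plinth's dowel bore with a collar depth gauge

## Robot

A 6-joint arm with a two-finger parallel gripper is mounted at the origin on the work surface. World frame = base frame: x ahead of the robot, y to its left, z up, the work surface at z = 0. Lengths are in m, angles in rad, forces in N, time in s.
With the tool pointing down it reaches from about 0.325 to 0.85 m from the base axis. Payload 4.4 kg.
Tool frame: the origin (TCP) lies at the very end of the fingers, on their centre line; the grasp point (between the pads) lies manip.grasp_offset behind it (manip.grasp_offset is the distance from the TCP to the grasp point, in m); z points along the fingers, y is the direction in which the jaws open and shut (so a half turn about z gives the same grasp; the last joint's range is limited). The gripper opens to 94 mm and grips with 3 to 60 N. Pads are 16 mm wide; open, the fingers measure 119 mm over their backs; the gripper's body (75 mm by 177 mm) begins 78 mm behind the grasp point.
Start: joints at [1.073, 0.207, 1.542, -0, 1.393, -0.15], TCP at [0.196, 0.541, 0.183] pointing down, gripper open.
Joint ranges: [-2.73, 2.73], [-0.86, 2.22], [0.23, 2.46], [-1.11, 4.25], [0.08, 2.63], [-2.82, 2.82]. Speed limits (rad/s): [2.79, 2.79, 3.14, 3.14, 3.14, 3.14].

## Interface

Orientations are given as a rotation vector (axis times angle).
In Python, from workcell import sensors, eyes, manip gives the robot as it stands.
- The arm moves only by the shell command python3 -m creep 'ROWS'. ROWS is a JSON object of lists of equal length, an entry for each row: "gripper": the gripper command: -1 is fully open, 1 is shut, values between are in proportion; "travel": the shift along the tool's x, y, z in m, a list of three; "turn": the turn about the tool's z in degrees. In form: {"gripper": [gripper, ...], "travel": [[dx, dy, dz], ...], "turn": [turn, ...]}. A call has 1 to 20 rows; each row shifts and turns the commanded pose from where the row before left it, along the tool's axes as they then stand; what a row does not reach is not made up. A row lasts 1/10 s, in which the tool goes at most 50 mm and 8.59 degrees, less where a joint would pass 70% of its speed; a pose out of reach is approached as far as the arm can. A call is refused whole if a number of a shift passes 0.05 or a number of a turn 8.59, either way. A call with a gripper value outside its range is refused whole. The fingers move at their own pace and stop on an object; the grip force is fixed at half the most. Time passes only in rows, so rows that do not move let the fingers close. It gives the time, the measured TCP pose, the force and the opening at its end, in the units of the state.
- sensors.read_state(): the state, without advancing time (a new reading comes with each control period).
- eyes.capture(name): name is "scene" or "top"; returns a dict with "color" (400x640x3 uint8, red, green, blue), "camera_matrix" (3x3 intrinsics, pixels), "world_from_camera" (4x4, takes a point from camera to world coordinates). Camera axes: x right, y down, z forward; pixel columns grow to the right and rows downward; lengths in m; the calibration is good to about 2 mm. A picture is of the moment at which its call begins. There is no depth.
- manip.hand_in(): hands the job in, once; it reports no verdict.
The state is a dict: "time_s": time; "joint_positions": joint angles; "joint_velocities": joint speeds; "joint_efforts": joint torques, N m; "ee_pos": TCP position; "ee_rot": TCP orientation; "force": force on the tool from outside, world axes, zero at the start; "ft_torque": the same for the moment, N m; "finger_gap": finger opening in m.
Only numpy, scipy, OpenCV 4.12 (cv2) and the standard library are available. Lean on these libraries where they do the work, as an engineer would, in place of code of your own. Each camera call takes 0.05 s, during which the arm holds its last target.

## Task

Measure how deep the hole in the wooden plinth is: lift the depth gauge out of its stand by the red knob and lower its rod upright into the hole until it gently bottoms, so that the plinth's top slides the brass collar up the rod and marks the depth. Then draw it straight out and hang it back upright in its stand, let go, with the collar left where the plinth pushed it. Press lightly on the old wood and on the stand, and leave everything else on the table where it is.

Things in the scene. Friction and masses are not known exactly. Their poses are not given: they have to be found in the camera images.
- plinth: Square wooden plinth fixed to the table: foot 136 x 136 x 12 mm, body 110 x 110 mm (gilt band below), flat top at 65 mm. Origin: centre of its underside, z up. One vertical blind hole 13 mm wide in the top at x = +20, y = +15 mm, ringed in chalk; its depth is unknown, 24 to 48 mm, differs each time. Its floor is flat, rigid and delicate: over 20 N on floor or plinth does damage, 6 N is plenty.
- bore (a point): Centre of the mouth of the plinth's hole, level with the plinth's top; z up, axes as the plinth's.
- gauge: Depth gauge, about 150 g, round about its z axis (up when hung). Origin: lower end of its rod. Steel rod 10 mm wide, 90 mm long, last 3 mm tapering to 5 mm wide; steel cone 12 to 30 mm wide at 76 to 88 mm above the tip; flange 44 mm wide at 90 to 95 mm; red plastic knob 22 mm wide at 95 to 137 mm, to be gripped from above.
- rod_tip (a point): Lower end of the gauge's rod, on its axis (same point and axes as the gauge).
- collar (a joint): Height (m) of the brass collar's underside above the rod tip: the reading, 0 to 0.062, at first 0.006 to 0.014. The collar, 26 mm wide, 12 mm tall, rides on the rod, slides against about 2 N of friction and stays where left. As the rod sinks in the hole the plinth's top holds the collar back; when the rod bottoms, the reading equals the hole's depth.
- collar_face (a point): Centre of the collar's underside, on the rod's axis.
- stand: Aluminium stand fixed to the table, open at its x sides: blue foot 100 x 100 x 6 mm, side plates at y = +/-37 mm, top plate 80 x 80 x 8 mm with its upper face at 110 mm and a round hole 33 mm wide in its centre. Origin: centre of its underside, z up. The gauge hangs through the hole, flange on the plate, rod tip 20 mm above the table; its cone centres it.
- stand_seat (a point): Centre of the stand's hole, level with the top plate's upper face.
- brush: Bystander: a brush lying along its x axis. Origin: on its underside.
- jar: Bystander: amber glass jar, 52 mm across, 65 mm high. Origin: centre of its underside.
- carton: Bystander: yellow carton, 60 x 100 x 45 mm. Origin: centre of its underside.
Not all that is in view belongs to the job. Of the things that look like the gauge, the smallest one is meant.

How it is judged:
On the way, in this order (a step that is already met when the one before it is completed fails the run):
1. the gauge is lifted clear of its stand (height (world z) of rod_tip above 0.075 m and contact force between gauge and stand below 0.05 N), for 0.1 s.
2. the rod stands upright on the floor of the hole, and the collar rests on the plinth's top (distance between rod_tip and borefloor_c0 below 0.011 m and z of rod_tip in the frame of plinth below 0.043 m and horizontal distance between rod_tip and bore below 0.004 m and contact force between gauge and borefloor_c0 above 0.8 N and z of collar_face in the frame of plinth below 0.067 m and angle between gauge's own z axis and vertical below 0.12 rad), for 0.2 s.
At the end, for the whole second after the job is handed in: The gauge hangs released and at rest in the stand's hole: within 6 mm of its centre, upright within 0.08 rad, flange down on the plate (rod tip 17 to 24 mm above the table), and the collar's height above the rod tip equals the true depth of the hole within 2 mm (horizontal distance between gauge and stand_seat below 0.006 m and height (world z) of rod_tip between 0.017 and 0.024 m and angle between gauge's own z axis and vertical below 0.08 rad and linear speed of gauge below 0.02 m/s and contact force between gauge and the fingers below 0.05 N and ((z of borefloor_c0 in the frame of plinth between 0.03048 and 0.03252 m and value of joint collar between 0.022 and 0.028 m) or (z of borefloor_c0 in the frame of plinth between 0.02848 and 0.03052 m and value of joint collar between 0.024 and 0.03 m) or (z of borefloor_c0 in the frame of plinth between 0.02648 and 0.02852 m and value of joint collar between 0.026 and 0.032 m) or (z of borefloor_c0 in the frame of plinth between 0.02448 and 0.02652 m and value of joint collar between 0.028 and 0.034 m) or (z of borefloor_c0 in the frame of plinth between 0.02248 and 0.02452 m and value of joint collar between 0.03 and 0.036 m) or (z of borefloor_c0 in the frame of plinth between 0.02048 and 0.02252 m and value of joint collar between 0.032 and 0.038 m) or (z of borefloor_c0 in the frame of plinth between 0.01848 and 0.02052 m and value of joint collar between 0.034 and 0.04 m) or (z of borefloor_c0 in the frame of plinth between 0.01648 and 0.01852 m and value of joint collar between 0.036 and 0.042 m) or (z of borefloor_c0 in the frame of plinth between 0.01448 and 0.01652 m and value of joint collar between 0.038 and 0.044 m) or (z of borefloor_c0 in the frame of plinth between 0.01248 and 0.01452 m and value of joint collar between 0.04 and 0.046 m) or (z of borefloor_c0 in the frame of plinth between 0.01048 and 0.01252 m and value of joint collar between 0.042 and 0.048 m) or (z of borefloor_c0 in the frame of plinth between 0.00848 and 0.01052 m and value of joint collar between 0.044 and 0.05 m))); the robot touches nothing.
It fails at once if the gauge presses on the floor of the hole with more than 20 N (contact force between gauge and borefloor_c0 above 20 N).
It fails at once if the gauge presses on the plinth with more than 20 N (contact force between gauge and plinth above 20 N).
It fails at once if the gauge is pushed or dropped on the stand with more than 20 N (contact force between gauge and stand above 20 N).
It fails at once if a bystander is moved by more than 15 mm (distance of any of brush, jar, carton from where it was at the start of the episode above 0.015 m).
It also fails if it takes over 72 s, if anything falls off the work surface, if the arm or the gripper's body presses on something with over 40 N, if the wrist force passes 120 N, or if a joint passes its speed limit or range.

## Working session

There is one attempt and no reset: what is moved stays moved. The work goes in short steps, Python scripts to look and compute and a shell command to move; the robot and the scene stay as the last step left them, time stands still between calls to the robot, and variables do not carry over. Pictures are saved under pics/ and viewed, and the job is handed in when it is done.

```bash
ls; mkdir -p pics; python3 - <<'E'
from workcell import sensors, eyes, manip
import cv2
print(manip.grasp_offset, sensors.read_state())
for n in("scene","top"):
    d=eyes.capture(n); cv2.imwrite(f"pics/{n}0.png",d["color"][:,:,::-1]); print(d["camera_matrix"].tolist(),d["world_from_camera"].round(4).tolist())
E
```

```text
pics
0.0188 {'time_s': 0.0, 'joint_positions': array([ 1.07246123e+00,  2.07399497e-01,  1.54292198e+00, -5.39080096e-06,
        1.39345982e+00, -1.50467769e-01]), 'joint_velocities': array([ 0.0005928 , -0.00123325, -0.00088083, -0.0022574 ,  0.00052246,
       -0.00056535]), 'joint_efforts': array([ 8.98204853e-04, -3.70866609e+01, -2.81424737e+01,  6.98108319e-02,
        3.59893602e-02, -1.76063882e-04]), 'ee_pos': array([0.19560699, 0.53982174, 0.18141765]), 'ee_rot': array([-0.54355608, -3.09350762,  0.00326053]), 'force': array([-0.28389129,  0.7002718 , -0.59933047]), 'ft_torque': array([0.06113779, 0.03954582, 0.01073593]), 'finger_gap': 0.09381345470766075}
[[468.13981521178334, 0.0, 306.86744151931055], [0.0, 468.13981521178334, 195.0063517720558], [0.0, 0.0, 1.0]] [[0.7149, 0.5821, -0.3873, 0.9143], [0.6992, -0.595, 0.3963, -0.3464], [0.0003, -0.5541, -0.8324, 0.8591], [0.0, 0.0, 0.0, 1.0]]
[[418.7828063541678, 0.0, 319.5292187033414], [0.0, 418.7828063541678, 199.7609195293512], [0.0, 0.0, 1.0]] [[0.0194, -0.993, 0.1162, 0.4582], [-0.9998, -0.0188, 0.0063, -0.0154], [-0.004, -0.1163, -0.9932, 0.9782], [0.0, 0.0, 0.0, 1.0]]
```

View pics/scene0.png

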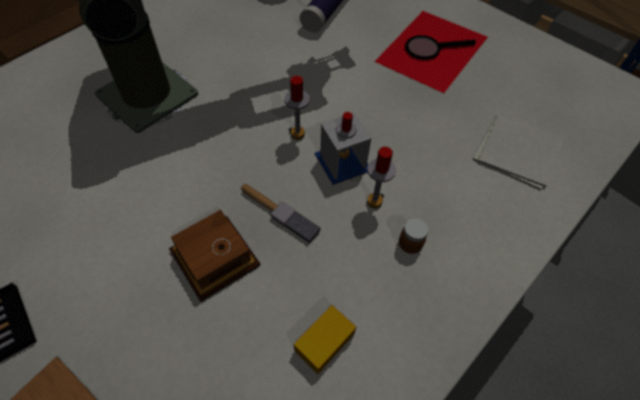

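View pics/top0.png

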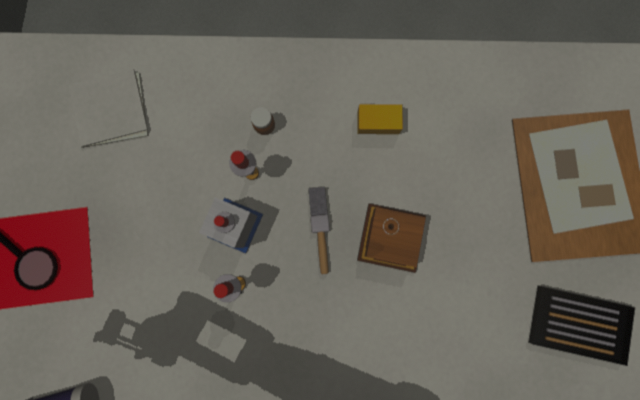

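Candidates for the gauge (scene px / top px): A (297,88)/(222,290) standing free, B (347,122)/(222,222) hanging in the stand, C (384,160)/(240,158) standing free. B looks smallest and is the one in the stand, so I'll check it in a close crop.

```bash
cat > h.py <<'E'
import numpy as np, cv2
from workcell import sensors, eyes, manip
def ray(d,u,v):
    K=d["camera_matrix"];T=d["world_from_camera"]
    r=T[:3,:3]@np.linalg.solve(K,[u,v,1.0]); return T[:3,3],r
def onz(d,u,v,z):
    o,r=ray(d,u,v); return o+r*(z-o[2])/r[2]
def tri(d1,p1,d2,p2):
    A=[];b=[]
    M=np.zeros((3,3));q=np.zeros(3)
    L=[]
    for d,p in((d1,p1),(d2,p2)):
        o,r=ray(d,*p); r=r/np.linalg.norm(r);P=np.eye(3)-np.outer(r,r);M+=P;q+=P@o;L.append((P,o))
    x=np.linalg.solve(M,q); return x,[np.linalg.norm(P@(x-o)) for P,o in L]
def proj(d,p):
    T=d["world_from_camera"];c=T[:3,:3].T@(np.array(p)-T[:3,3]);u=d["camera_matrix"]@c;return u[:2]/u[2]
def crop(d,x0,y0,x1,y1,s,name):
    cv2.imwrite(name,cv2.convertScaleAbs(cv2.resize(d["color"][y0:y1,x0:x1,::-1],None,fx=s,fy=s,interpolation=cv2.INTER_CUBIC),alpha=1.6))
E
python3 - <<'E'
from h import *
S=eyes.capture("scene");T=eyes.capture("top")
crop(S,270,65,420,215,5,"pics/s1.png"); crop(T,190,135,290,310,3.4,"pics/t1.png")
crop(S,160,200,270,305,5,"pics/s2.png"); crop(T,350,195,440,280,6,"pics/t2.png")
for n,d in(("S",S),("T",T)):
    h=cv2.cvtColor(d["color"],cv2.COLOR_RGB2HSV)
    for cn,m in(("red",((h[...,0]<8)|(h[...,0]>172))&(h[...,1]>150)&(h[...,2]>60)),("blue",(abs(h[...,0].astype(int)-112)<14)&(h[...,1]>120)&(h[...,2]>30))):
        k,l,st,c=cv2.connectedComponentsWithStats(m.astype(np.uint8))
        for i in range(1,k):
            if st[i,4]>25: print(n,cn,st[i],c[i].round(1))
E
```

```text
S red [ 376   12  111   81 3865] [431.9  51.8]
S red [290  76  13   8  84] [296.1  79.6]
S red [343 112   9   7  49] [347.2 115.4]
S red [379 147  13  11 110] [385.2 151.9]
S blue [316 152  30  32 237] [332.7 169.8]
T red [231 152  14  13 133] [237.3 157.6]
T red [   0  208   93  101 6395] [ 47.7 256.1]
T red [215 216  10  10  77] [219.4 220.8]
T red [214 284  14  14 150] [220.8 290.3]
```

View pics/s1.png

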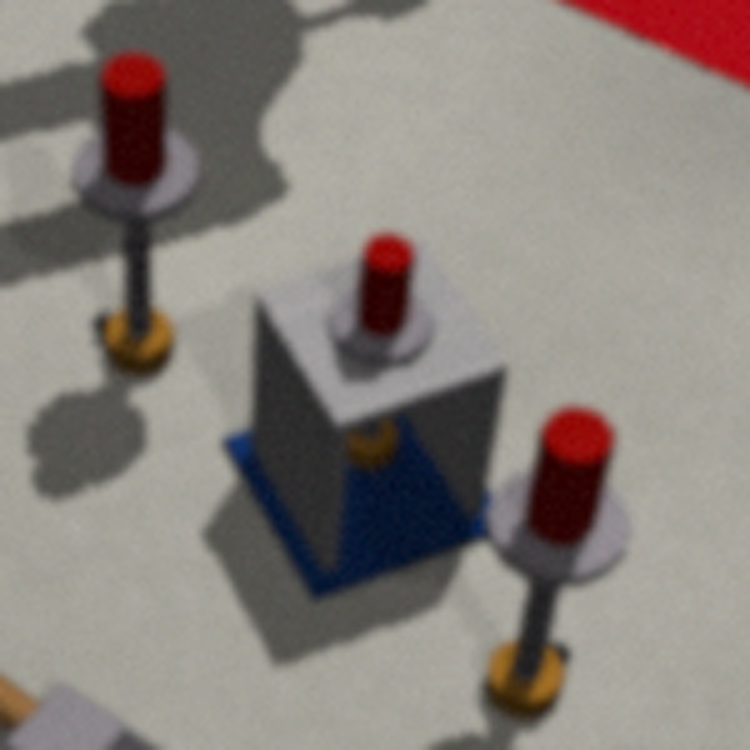

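View pics/t1.png

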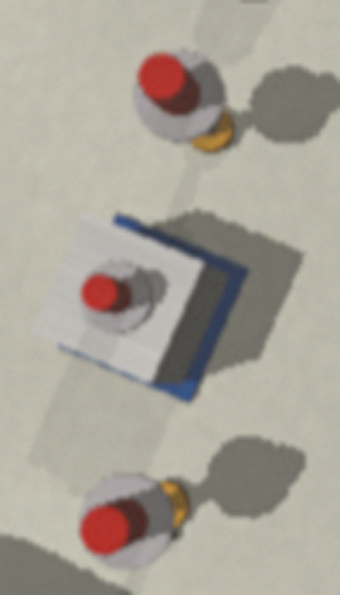

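View pics/s2.png

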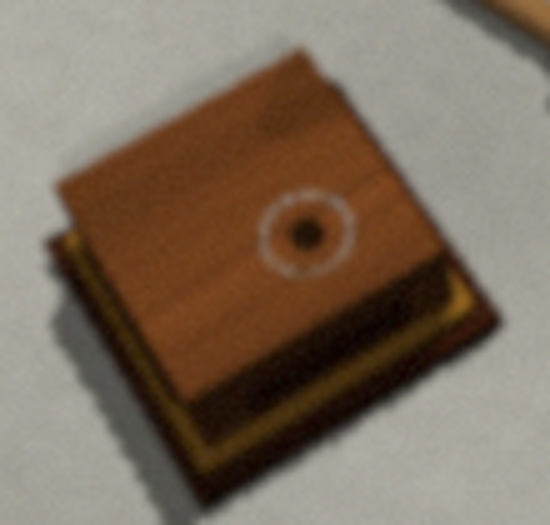

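View pics/t2.png

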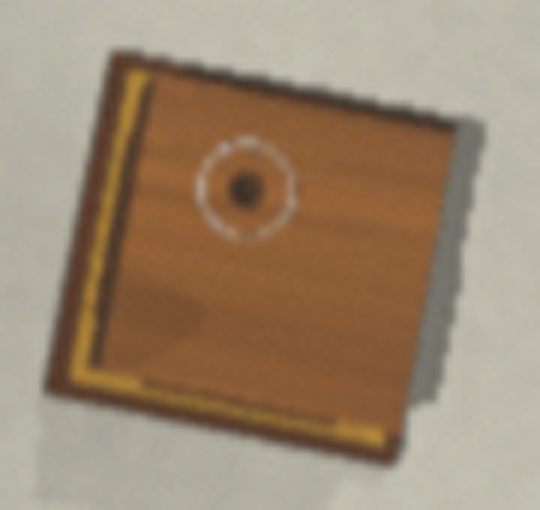

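```bash
python3 - <<'E'
from h import *
np.set_printoptions(precision=4,suppress=True)
S=eyes.capture("scene");T=eyes.capture("top")
c=lambda x,y,x0,y0,s:((x+.5)/s-.5+x0,(y+.5)/s-.5+y0)
s1=lambda x,y:c(x,y,270,65,5);t1=lambda x,y:c(x,y,190,135,3.4);s2=lambda x,y:c(x,y,160,200,5);t2=lambda x,y:c(x,y,350,195,6)
print("knob tri",tri(S,s1(388,253),T,t1(100,293)))
for z in(.157,): print(onz(S,*s1(388,253),z),onz(T,*t1(100,293),z))
print("bore tri",tri(S,s2(307,232.5),T,t2(247,190)),onz(S,*s2(307,232.5),.065),onz(T,*t2(247,190),.065))
for nm,d,f,P,z in(("standS",S,s1,[(258,297),(340,420),(505,370),(422,248)],.11),("standT",T,t1,[(38,330),(85,215),(205,262),(155,382)],.11),("plS",S,s2,[(57,187),(190,405),(450,255),(303,50)],.065),("plT",T,t2,[(155,70),(457,125),(408,420),(97,362)],.065),("A,C knob",S,s1,[(133,75),(576,435)],.18)):
    Q=np.array([onz(d,*f(*p),z) for p in P]);print(nm,Q[:,:2].tolist() if 0 else Q[:,:2].round(4).tolist(),Q.mean(0).round(4))
    e=Q-np.roll(Q,-1,0);print(" sides",np.linalg.norm(e,axis=1).round(4),"ang",(np.degrees(np.arctan2(e[:,1],e[:,0]))%90).round(1))
print("A",tri(S,s1(133,75),T,t1(103,530)),"C",tri(S,s1(576,435),T,t1(162,77)))
print("flange centre",tri(S,s1(382,330),T,t1(117,297)))
E
```

```text
knob tri (array([0.5088, 0.1866, 0.1546]), [np.float64(0.00035017931908266084), np.float64(0.000350179319082557)])
[0.51   0.1845 0.157 ] [0.5089 0.1863 0.157 ]
bore tri (array([ 0.5099, -0.1658,  0.0653]), [np.float64(1.0761008342461292e-06), np.float64(1.0761008342555685e-06)]) [ 0.5097 -0.1658  0.065 ] [ 0.5099 -0.1659  0.065 ]
standS [[0.4601, 0.1621], [0.5307, 0.1365], [0.5619, 0.2046], [0.4915, 0.2326]] [0.5111 0.1839 0.11  ]
 sides [0.0751 0.0749 0.0758 0.0772] ang [70.1 65.4 68.4 66. ]
standT [[0.4885, 0.2346], [0.5596, 0.2093], [0.532, 0.1344], [0.4584, 0.1619]] [0.5096 0.1851 0.11  ]
 sides [0.0754 0.0799 0.0785 0.0786] ang [70.5 69.8 69.5 67.5]
plS [[0.4259, -0.2204], [0.5335, -0.2407], [0.5557, -0.1341], [0.4456, -0.1144]] [ 0.4902 -0.1774  0.065 ]
 sides [0.1095 0.1088 0.1118 0.1079] ang [79.3 78.3 79.8 79.5]
plT [[0.553, -0.1323], [0.535, -0.2423], [0.4284, -0.2236], [0.4469, -0.1119]] [ 0.4909 -0.1775  0.065 ]
 sides [0.1114 0.1082 0.1133 0.1081] ang [80.7 80.1 80.6 79.1]
A,C knob [[0.3803, 0.168], [0.6341, 0.1474]] [0.5072 0.1577 0.18  ]
 sides [0.2546 0.2546] ang [85.4 85.4]
A (array([0.3757, 0.1736, 0.1736]), [np.float64(0.0008548925030360844), np.float64(0.000854892503036058)]) C (array([0.6323, 0.1516, 0.175 ]), [np.float64(0.0006068690232037678), np.float64(0.0006068690232037964)])
flange centre (array([0.5093, 0.1875, 0.1074]), [np.float64(0.0005284543832536539), np.float64(0.000528454383253622)])
```

B confirmed: scene (347.6,115.6), top (219.4,221). It has the smallest knob and sits in the stand. The decoys' knob tops are at z≈0.175, while B's is at 0.155 (expected 0.157). The bore triangulates to z=0.0653, against 0.065 given.

```bash
cat >> h.py <<'E'
from scipy.spatial.transform import Rotation as Ro
def go(x,y,z):
    s=sensors.read_state();R=Ro.from_rotvec(s["ee_rot"]).as_matrix()
    print("pos",s["ee_pos"].round(4),"gap",round(s["finger_gap"],4),"F",s["force"].round(2),"tz",R[:,2].round(4),"ty",R[:,1].round(3),"t",round(s["time_s"],2))
    d=np.array([x,y,z])-s["ee_pos"];print("tool shift mm",(R.T@d*1000).round(1), "R",R.round(4).tolist())
E
python3 -c "
from h import *
go(.5095,.1858,.22)"
```

```text
pos [0.1959 0.5403 0.1822] gap 0.0939 F [-0.51 -0.47  0.02] tz [-4.e-04 -7.e-04 -1.e+00] ty [ 0.341  0.94  -0.001] t 0.3
tool shift mm [-415.7 -226.4  -37.7] R [[-0.9401, 0.3409, -0.0004], [0.3409, 0.9401, -0.0007], [0.0001, -0.0008, -1.0]]
```

```bash
python3 -m creep '{"gripper":[-1,-1,-1,-1,-1,-1,-1,-1,-1,-1,-1,-1,-1,-1,-1,-1,-1,-1],"travel":[[0,0,-0.015],[0,0,-0.0227],[-0.02,-0.01,0],[-0.03,-0.0165,0],[-0.03,-0.0165,0],[-0.03,-0.0165,0],[-0.03,-0.0165,0],[-0.03,-0.0165,0],[-0.03,-0.0165,0],[-0.03,-0.0165,0],[-0.03,-0.0165,0],[-0.03,-0.0165,0],[-0.03,-0.0165,0],[-0.03,-0.0165,0],[-0.03,-0.0165,0],[-0.03,-0.0165,0],[-0.0057,-0.0019,0],[0,0,0]],"turn":[0,0,0,0,0,0,0,0,0,0,0,0,0,0,0,0,0,0]}'; python3 -c "
from h import *
go(.5095,.1858,.124)
for n in('scene','top'):
    d=eyes.capture(n); (crop(d,270,40,420,190,5,'pics/s3.png') if n=='scene' else crop(d,150,130,310,290,4.5,'pics/t3.png'))"
```

```text
time_s: 2.1
ee_pos: [0.5104, 0.1856, 0.2211]
ee_rot: [0.547, 3.093, 0.001]
force: [0.0, -0.4, -0.4]
finger_gap: 0.094
pos [0.5104 0.1856 0.2211] gap 0.094 F [ 0.01 -0.41 -0.41] tz [ 7.e-04  7.e-04 -1.e+00] ty [0.343 0.939 0.001] t 2.1
tool shift mm [ 0.9 -0.2 97.1] R [[-0.9394, 0.3428, 0.0007], [0.3428, 0.9394, 0.0007], [-0.0004, 0.0009, -1.0]]
```

View pics/s3.png

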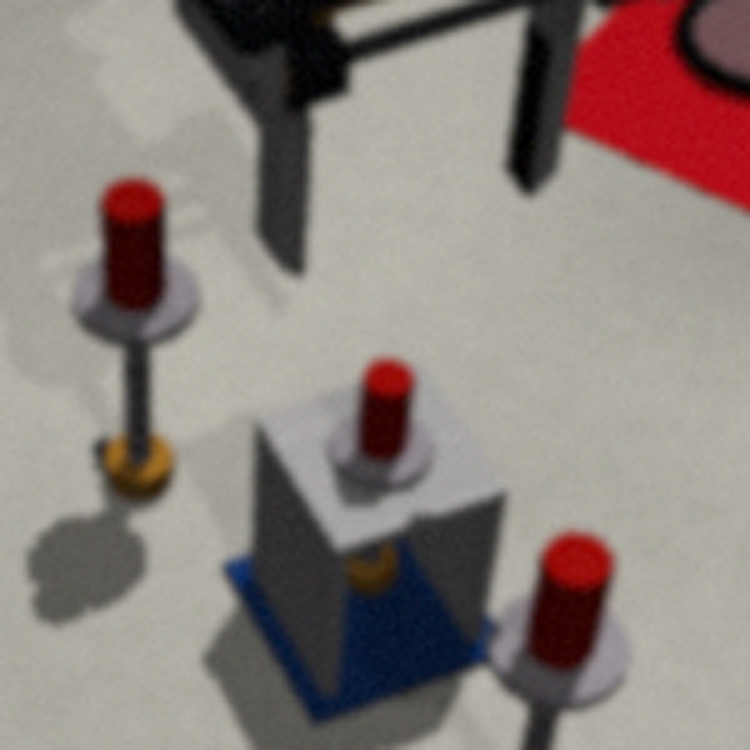

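View pics/t3.png

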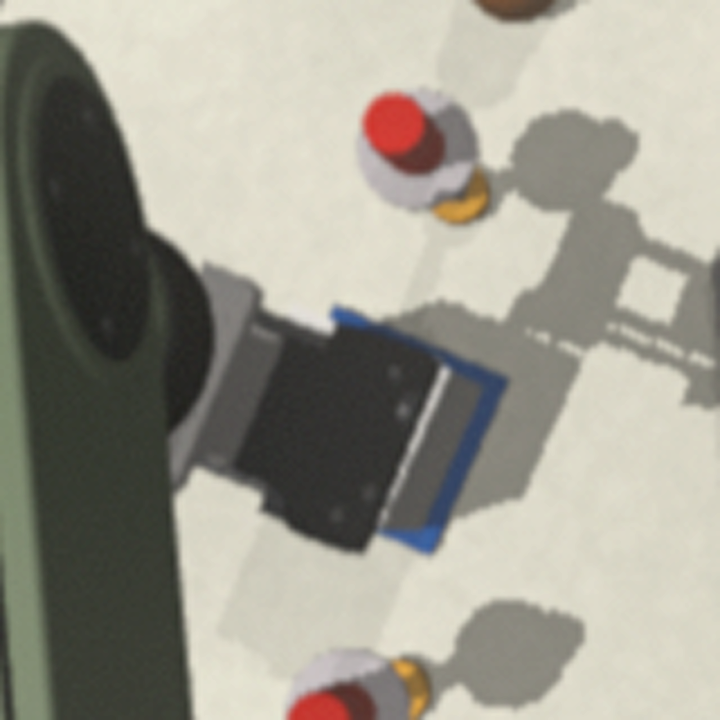

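The fingers straddle the knob: tips are at about (285,270) and (530,190) in the crop, and nothing is in the way. I'll descend and close.

```bash
python3 -m creep '{"gripper":[-1,-1,-1,-1,-1,-1,-1,-1,-1,-1],"travel":[[0.0009,0,0.01],[0,0,0.015],[0,0,0.015],[0,0,0.015],[0,0,0.015],[0,0,0.012],[0,0,0.01],[0,0,0.005],[0,0,0],[0,0,0]],"turn":[0,0,0,0,0,0,0,0,0,0]}'; python3 -c "
from h import *
go(.5095,.1858,.124)
d=eyes.capture('scene');crop(d,290,60,410,180,6,'pics/s4.png')"
```

```text
time_s: 3.2
ee_pos: [0.5092, 0.1865, 0.1237]
ee_rot: [0.543, 3.093, 0.001]
force: [-1.1, -0.6, -0.2]
finger_gap: 0.0939
pos [0.5092 0.1865 0.1237] gap 0.0939 F [-1.11 -0.61 -0.18] tz [ 9.e-04  2.e-04 -1.e+00] ty [0.341 0.94  0.   ] t 3.2
tool shift mm [-0.5 -0.5 -0.3] R [[-0.9401, 0.3408, 0.0009], [0.3408, 0.9401, 0.0002], [-0.0008, 0.0005, -1.0]]
```

View pics/s4.png

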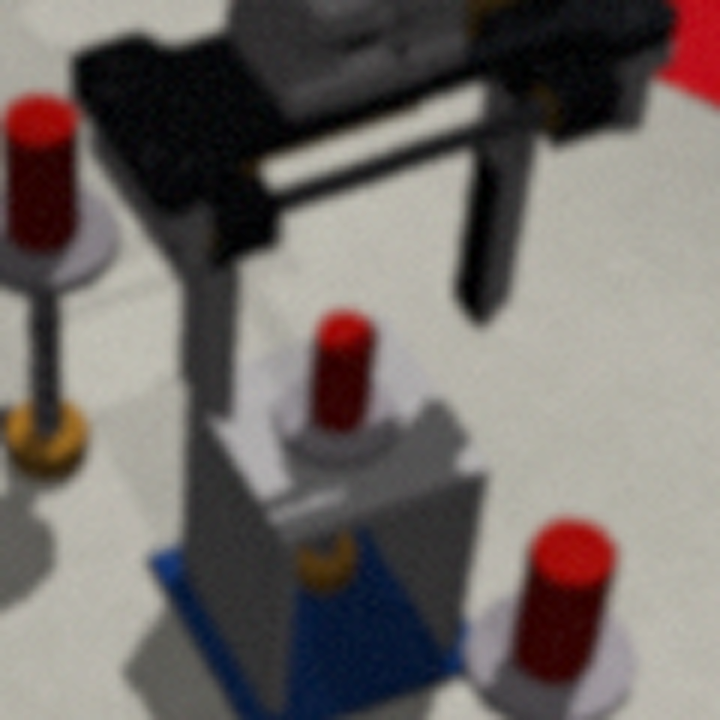

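The knob (342,372 in the crop) is midway between the fingertips (about 208,410 and 480,325), so I'll close.

```bash
python3 -m creep '{"gripper":[0,0.4,0.6,0.8,1,1,1,1,1,1],"travel":[[0,0,0],[0,0,0],[0,0,0],[0,0,0],[0,0,0],[0,0,0],[0,0,0],[0,0,0],[0,0,0],[0,0,0]],"turn":[0,0,0,0,0,0,0,0,0,0]}'; python3 -c "
from h import *
go(.5095,.1858,.124)"
```

```text
time_s: 4.25
ee_pos: [0.5089, 0.1865, 0.1233]
ee_rot: [0.544, 3.094, 0.001]
force: [0.8, 0.4, 0.2]
finger_gap: 0.0212
pos [0.5089 0.1865 0.1233] gap 0.0212 F [0.78 0.4  0.19] tz [ 2.e-04  3.e-04 -1.e+00] ty [0.341 0.94  0.   ] t 4.25
tool shift mm [-0.9 -0.5 -0.7] R [[-0.9401, 0.3408, 0.0002], [0.3408, 0.9401, 0.0003], [-0.0001, 0.0004, -1.0]]
```

```bash
python3 -m creep '{"gripper":[1,1,1,1,1,1,1,1,1,1,1,1,1,1],"travel":[[0,0,-0.003],[0,0,-0.005],[0,0,-0.008],[0,0,-0.01],[0,0,-0.01],[0,0,-0.01],[0,0,-0.012],[0,0,-0.012],[0,0,-0.012],[0,0,-0.012],[0,0,-0.01],[0,0,-0.006],[0,0,0],[0,0,0]],"turn":[0,0,0,0,0,0,0,0,0,0,0,0,0,0]}'; python3 -c "
from h import *
go(.5098,-.1658,.22)
d=eyes.capture('scene');crop(d,270,20,420,170,5,'pics/s5.png')"
```

```text
time_s: 5.65
ee_pos: [0.5086, 0.1863, 0.2329]
ee_rot: [-0.543, -3.094, 0.0]
force: [-0.3, -0.0, -1.4]
finger_gap: 0.021
pos [0.5086 0.1863 0.2329] gap 0.021 F [-0.26 -0.02 -1.43] tz [-6.e-04 -1.e-04 -1.e+00] ty [ 0.341  0.94  -0.   ] t 5.65
tool shift mm [-121.2 -330.6   13. ] R [[-0.9401, 0.3408, -0.0006], [0.3408, 0.9401, -0.0001], [0.0005, -0.0003, -1.0]]
```

View pics/s5.png

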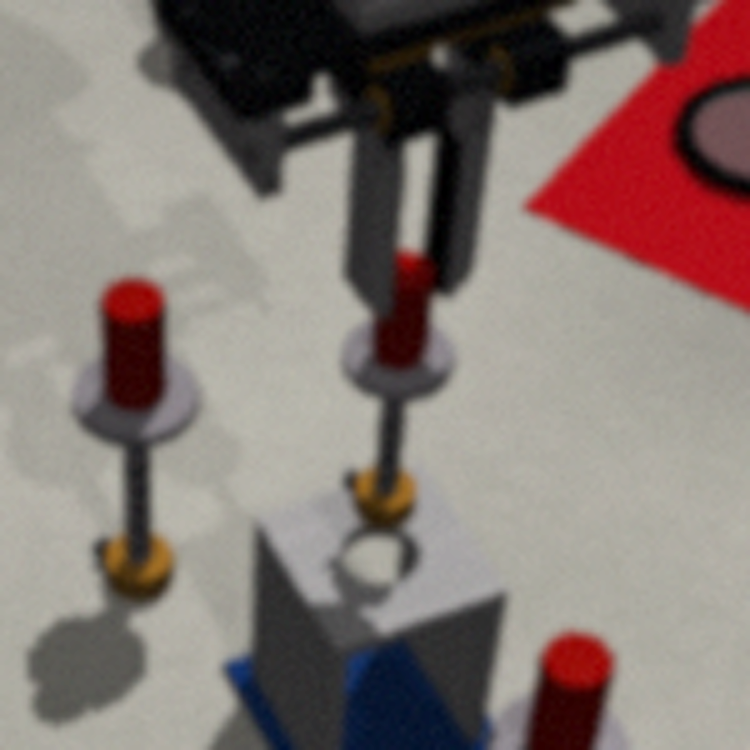

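Lifted clear and hanging straight. The collar is near the tip and the empty seat is visible at (380,560) in the crop. Next I'll move over the bore.

```bash
python3 -m creep '{"gripper":[1,1,1,1,1,1,1,1,1,1,1,1,1,1,1,1,1,1,1,1],"travel":[[-0.0022,-0.006,0],[-0.0045,-0.0123,0],[-0.0075,-0.0203,0],[-0.0075,-0.0203,0],[-0.0075,-0.0203,0],[-0.0075,-0.0203,0],[-0.0075,-0.0203,0],[-0.0075,-0.0203,0],[-0.0075,-0.0203,0],[-0.0075,-0.0203,0],[-0.0075,-0.0203,0],[-0.0075,-0.0203,0],[-0.0075,-0.0203,0],[-0.0075,-0.0203,0],[-0.0075,-0.0203,0],[-0.0075,-0.0203,0],[-0.006,-0.0183,0],[-0.0035,-0.0098,0],[0,0,0],[0,0,0]],"turn":[0,0,0,0,0,0,0,0,0,0,0,0,0,0,0,0,0,0,0,0]}'; python3 -c "
from h import *
go(.5098,-.1658,.19)"
```

```text
time_s: 7.7
ee_pos: [0.5097, -0.1656, 0.2331]
ee_rot: [-0.544, -3.094, -0.001]
force: [-0.7, 0.4, -1.2]
finger_gap: 0.0211
pos [ 0.5097 -0.1656  0.2331] gap 0.0211 F [-0.71  0.35 -1.25] tz [-4.e-04  8.e-04 -1.e+00] ty [0.341 0.94  0.001] t 7.7
tool shift mm [-0.2 -0.2 43.1] R [[-0.9399, 0.3413, -0.0004], [0.3413, 0.9399, 0.0008], [0.0007, 0.0006, -1.0]]
```

```bash
python3 -m creep '{"gripper":[1,1,1,1,1,1,1,1],"travel":[[0,0,0.006],[0,0,0.01],[0,0,0.01],[0,0,0.01],[0,0,0.008],[0,0,0.004],[0,0,0],[0,0,0]],"turn":[0,0,0,0,0,0,0,0]}'; python3 -c "
from h import *
go(.5098,-.1658,.19)
d=eyes.capture('scene');crop(d,165,140,285,260,6,'pics/s6.png')
print(proj(d,[.5098,-.1658,.065]))
d=eyes.capture('top');crop(d,340,180,460,300,6,'pics/t6.png');print(proj(d,[.5098,-.1658,.065]))"
```

```text
time_s: 8.5
ee_pos: [0.5103, -0.1659, 0.1854]
ee_rot: [0.544, 3.094, -0.0]
force: [0.5, -0.6, -2.0]
finger_gap: 0.0211
pos [ 0.5103 -0.1659  0.1854] gap 0.0211 F [ 0.46 -0.62 -2.04] tz [ 4.e-04 -2.e-04 -1.e+00] ty [ 0.341  0.94  -0.   ] t 8.5
tool shift mm [ 0.5 -0.1 -4.6] R [[-0.9401, 0.3409, 0.0004], [0.3409, 0.9401, -0.0002], [-0.0004, -0.0001, -1.0]]
[221.01163685 246.12612105]
[390.71191701 226.2924824 ]
```

View pics/s6.png

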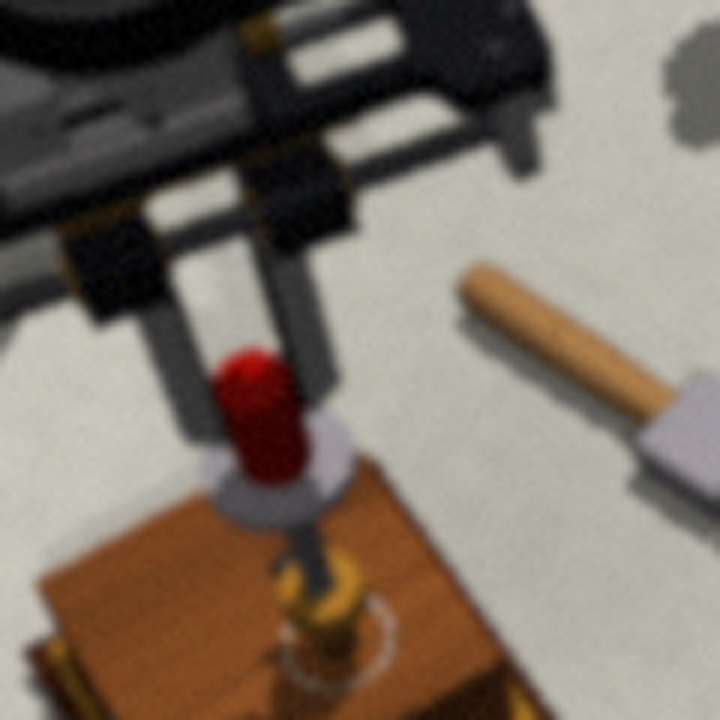

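View pics/t6.png

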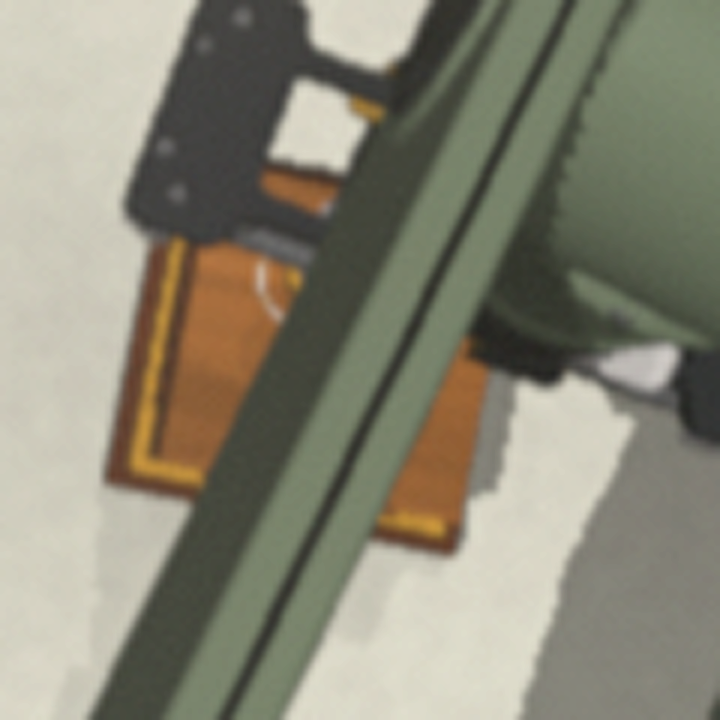

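```bash
python3 - <<'E'
from h import *
d=eyes.capture('scene');s=sensors.read_state();p=s["ee_pos"];print(p)
im=cv2.convertScaleAbs(cv2.resize(d["color"][160:260,170:270,::-1],None,fx=8,fy=8,interpolation=cv2.INTER_CUBIC),alpha=1.8)[200:]
t=p[2]-.1033
for z,c in((t+.137,(255,255,0)),(t+.095,(0,255,0)),(t+.09,(0,255,0)),(t+.0,(255,0,255)),(.065,(0,255,255))):
    u=proj(d,[p[0],p[1],z]) if z!=.065 else proj(d,[.5098,-.1658,z])
    q=((u-[170,160]+.5)*8-.5-[0,200]).round().astype(int);print(z,u,q);cv2.drawMarker(im,tuple(map(int,q)),c,cv2.MARKER_CROSS,14,1)
cv2.imwrite("pics/s7.png",im)
E
```

```text
[ 0.51048853 -0.16603047  0.18589319]
0.2195931920431885 [206.66765189 202.38344374] [297 143]
0.1775931920431885 [211.06641159 215.76048944] [332 250]
0.1725931920431885 [211.56444321 217.27505088] [336 262]
0.08259319204318849 [219.71814558 242.0712336 ] [401 460]
0.065 [221.01163685 246.12612105] [412 493]
```

View pics/s7.png

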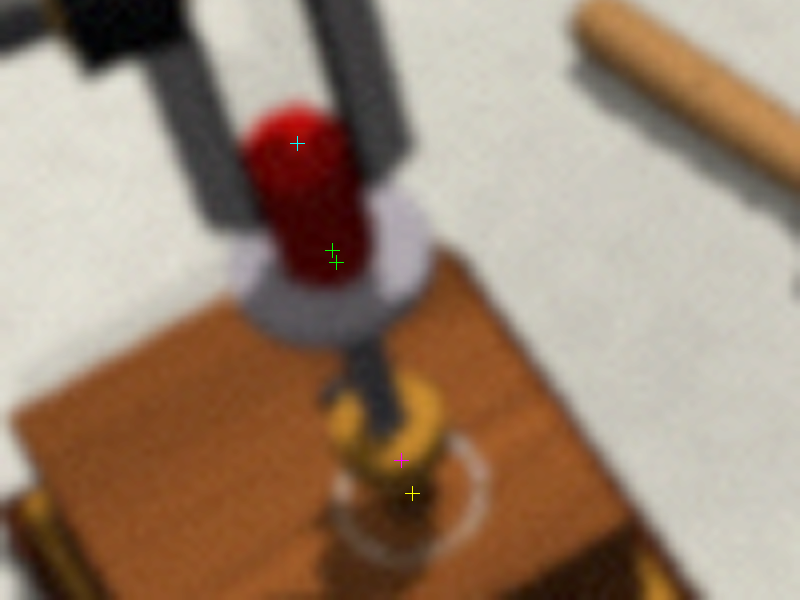

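The predicted axis matches the image: knob top at (297,143), collar centre near (387,415), and the ring centred on about x=411. I'll enter slowly and watch the force.

```bash
python3 -m creep '{"gripper":[1,1,1,1,1,1,1,1,1,1,1,1],"travel":[[0.0005,0,0.004],[0,0,0.006],[0,0,0.003],[0,0,0.001],[0,0,0],[0,0,0.001],[0,0,0.001],[0,0,0.001],[0,0,0.001],[0,0,0.001],[0,0,0],[0,0,0]],"turn":[0,0,0,0,0,0,0,0,0,0,0,0]}'; python3 -c "
from h import *
go(.5098,-.1658,.19)
s=sensors.read_state();print(s['ee_pos'][2]-.1033,s['ft_torque'])"
```

```text
time_s: 9.85
ee_pos: [0.5096, -0.1656, 0.1662]
ee_rot: [-0.544, -3.094, 0.0]
force: [0.3, -0.6, -0.8]
finger_gap: 0.0209
pos [ 0.5096 -0.1656  0.1662] gap 0.0209 F [ 0.29 -0.61 -0.78] tz [-0. -0. -1.] ty [ 0.341  0.94  -0.   ] t 9.85
tool shift mm [ -0.3  -0.1 -23.8] R [[-0.9401, 0.3409, -0.0], [0.3409, 0.9401, -0.0], [0.0, -0.0, -1.0]]
0.06292828125416178 [ 0.02913395 -0.00124296  0.00453109]
```

```bash
python3 -m creep '{"gripper":[1,1,1,1,1,1],"travel":[[0,0,0.001],[0,0,0.001],[0,0,0.001],[0,0,0.001],[0,0,0],[0,0,0]],"turn":[0,0,0,0,0,0]}'; python3 -c "
from h import *
go(.5098,-.1658,.19)
d=eyes.capture('scene');crop(d,170,180,270,280,7,'pics/s8.png')"
```

```text
time_s: 10.45
ee_pos: [0.5096, -0.1656, 0.1622]
ee_rot: [-0.544, -3.094, -0.0]
force: [0.1, 0.1, -1.2]
finger_gap: 0.0206
pos [ 0.5096 -0.1656  0.1622] gap 0.0206 F [ 0.1   0.08 -1.16] tz [-1.e-04  1.e-04 -1.e+00] ty [0.341 0.94  0.   ] t 10.45
tool shift mm [ -0.3  -0.1 -27.8] R [[-0.9401, 0.3408, -0.0001], [0.3408, 0.9401, 0.0001], [0.0001, 0.0, -1.0]]
```

View pics/s8.png

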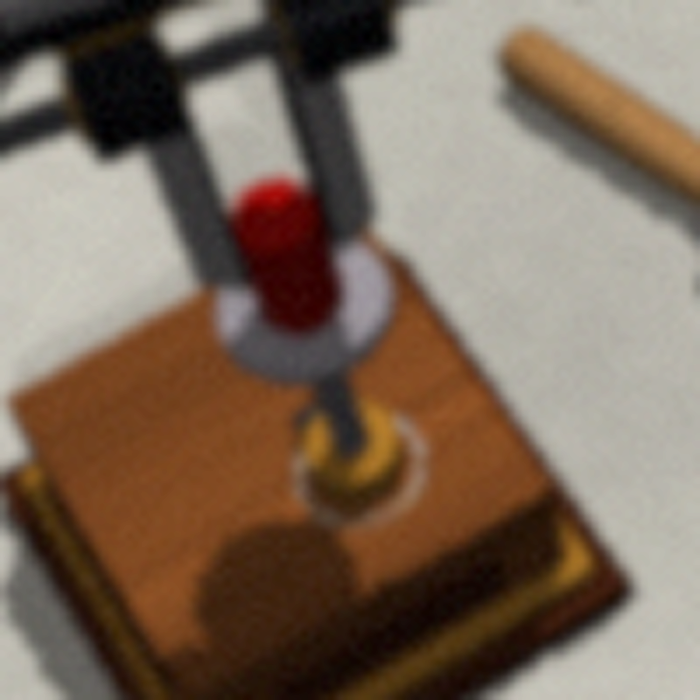

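The rod has entered: the tip is about 6 mm below the top with no force. Continuing to a depth of about 20 mm.

```bash
python3 -m creep '{"gripper":[1,1,1,1,1,1,1,1,1],"travel":[[0,0,0.001],[0,0,0.001],[0,0,0.001],[0,0,0.001],[0,0,0.001],[0,0,0.001],[0,0,0.001],[0,0,0],[0,0,0]],"turn":[0,0,0,0,0,0,0,0,0]}';python3 -m creep '{"gripper":[1,1,1,1,1,1,1,1,1],"travel":[[0,0,0.001],[0,0,0.001],[0,0,0.001],[0,0,0.001],[0,0,0.001],[0,0,0.001],[0,0,0.001],[0,0,0],[0,0,0]],"turn":[0,0,0,0,0,0,0,0,0]}'; python3 -c "
from h import *
go(.5098,-.1658,.1263)"
```

```text
time_s: 11.4
ee_pos: [0.5096, -0.1656, 0.1552]
ee_rot: [-0.544, -3.094, -0.0]
force: [-0.3, 0.6, 0.2]
finger_gap: 0.0212
time_s: 12.3
ee_pos: [0.5094, -0.1655, 0.148]
ee_rot: [-0.543, -3.094, -0.0]
force: [0.6, 0.2, -0.8]
finger_gap: 0.0212
pos [ 0.5094 -0.1655  0.148 ] gap 0.0212 F [ 0.56  0.19 -0.81] tz [-5.e-04  2.e-04 -1.e+00] ty [0.341 0.94  0.   ] t 12.3
tool shift mm [-0.5 -0.1 21.7] R [[-0.9401, 0.3408, -0.0005], [0.3408, 0.9401, 0.0002], [0.0005, 0.0, -1.0]]
```

```bash
cat > chk.py <<'E'
from workcell import sensors
import sys
s=sensors.read_state();print(s["force"].round(2),s["ee_pos"].round(4)*1000,round(s["time_s"],2));sys.exit(1 if s["force"][2]>2.2 else 0)
E
python3 -m creep '{"gripper":[1,1],"travel":[[0,0,0.0006],[0,0,0]],"turn":[0,0]}' >/dev/null && python3 chk.py &&
python3 -m creep '{"gripper":[1,1],"travel":[[0,0,0.0006],[0,0,0]],"turn":[0,0]}' >/dev/null && python3 chk.py &&
python3 -m creep '{"gripper":[1,1],"travel":[[0,0,0.0006],[0,0,0]],"turn":[0,0]}' >/dev/null && python3 chk.py &&
python3 -m creep '{"gripper":[1,1],"travel":[[0,0,0.0006],[0,0,0]],"turn":[0,0]}' >/dev/null && python3 chk.py &&
python3 -m creep '{"gripper":[1,1],"travel":[[0,0,0.0006],[0,0,0]],"turn":[0,0]}' >/dev/null && python3 chk.py &&
python3 -m creep '{"gripper":[1,1],"travel":[[0,0,0.0006],[0,0,0]],"turn":[0,0]}' >/dev/null && python3 chk.py &&
python3 -m creep '{"gripper":[1,1],"travel":[[0,0,0.0006],[0,0,0]],"turn":[0,0]}' >/dev/null && python3 chk.py &&
python3 -m creep '{"gripper":[1,1],"travel":[[0,0,0.0006],[0,0,0]],"turn":[0,0]}' >/dev/null && python3 chk.py
```

```text
[-0.34 -0.08 -0.09] [ 509.6 -165.6  147.6] 12.5
[-0.11  0.08  1.11] [ 509.6 -165.6  147. ] 12.7
[-0.2  -0.14  0.1 ] [ 509.6 -165.6  146.4] 12.9
[0.57 0.15 0.33] [ 509.6 -165.6  145.8] 13.1
[-0.58  0.89  0.16] [ 509.5 -165.6  145.2] 13.3
[0.68 0.29 0.04] [ 509.5 -165.6  144.5] 13.5
[0.14 0.41 1.48] [ 509.5 -165.6  144. ] 13.7
[0.61 0.44 0.3 ] [ 509.5 -165.6  143.4] 13.9
```

```bash

python3 -m creep '{"gripper":[1,1],"travel":[[0,0,0.0006],[0,0,0]],"turn":[0,0]}' >/dev/null && python3 chk.py &&
python3 -m creep '{"gripper":[1,1],"travel":[[0,0,0.0006],[0,0,0]],"turn":[0,0]}' >/dev/null && python3 chk.py &&
python3 -m creep '{"gripper":[1,1],"travel":[[0,0,0.0006],[0,0,0]],"turn":[0,0]}' >/dev/null && python3 chk.py &&
python3 -m creep '{"gripper":[1,1],"travel":[[0,0,0.0006],[0,0,0]],"turn":[0,0]}' >/dev/null && python3 chk.py &&
python3 -m creep '{"gripper":[1,1],"travel":[[0,0,0.0006],[0,0,0]],"turn":[0,0]}' >/dev/null && python3 chk.py &&
python3 -m creep '{"gripper":[1,1],"travel":[[0,0,0.0006],[0,0,0]],"turn":[0,0]}' >/dev/null && python3 chk.py &&
python3 -m creep '{"gripper":[1,1],"travel":[[0,0,0.0006],[0,0,0]],"turn":[0,0]}' >/dev/null && python3 chk.py &&
python3 -m creep '{"gripper":[1,1],"travel":[[0,0,0.0006],[0,0,0]],"turn":[0,0]}' >/dev/null && python3 chk.py &&
python3 -m creep '{"gripper":[1,1],"travel":[[0,0,0.0006],[0,0,0]],"turn":[0,0]}' >/dev/null && python3 chk.py &&
python3 -m creep '{"gripper":[1,1],"travel":[[0,0,0.0006],[0,0,0]],"turn":[0,0]}' >/dev/null && python3 chk.py &&
python3 -m creep '{"gripper":[1,1],"travel":[[0,0,0.0006],[0,0,0]],"turn":[0,0]}' >/dev/null && python3 chk.py &&
python3 -m creep '{"gripper":[1,1],"travel":[[0,0,0.0006],[0,0,0]],"turn":[0,0]}' >/dev/null && python3 chk.py
```

```text
[ 0.4  -0.5  -0.09] [ 509.5 -165.6  142.8] 14.1
[0.12 0.56 0.  ] [ 509.6 -165.6  142.2] 14.3
[ 0.57 -0.25  0.51] [ 509.6 -165.6  141.6] 14.5
[0.17 0.83 0.77] [ 509.5 -165.6  140.9] 14.7
[-0.23  1.24  0.23] [ 509.5 -165.6  140.4] 14.9
[0.44 0.98 0.94] [ 509.5 -165.5  139.7] 15.1
[0.05 0.78 1.07] [ 509.5 -165.6  139.2] 15.3
[0.18 0.84 0.39] [ 509.5 -165.6  138.6] 15.5
[0.26 1.35 0.69] [ 509.5 -165.6  138. ] 15.7
[-0.43  0.25  0.08] [ 509.5 -165.6  137.4] 15.9
[ 1.27 -0.06  0.99] [ 509.5 -165.5  136.7] 16.1
[0.24 0.16 0.23] [ 509.5 -165.5  136.1] 16.3
```

```bash

python3 -m creep '{"gripper":[1,1],"travel":[[0,0,0.0006],[0,0,0]],"turn":[0,0]}' >/dev/null && python3 chk.py &&
python3 -m creep '{"gripper":[1,1],"travel":[[0,0,0.0006],[0,0,0]],"turn":[0,0]}' >/dev/null && python3 chk.py &&
python3 -m creep '{"gripper":[1,1],"travel":[[0,0,0.0006],[0,0,0]],"turn":[0,0]}' >/dev/null && python3 chk.py &&
python3 -m creep '{"gripper":[1,1],"travel":[[0,0,0.0006],[0,0,0]],"turn":[0,0]}' >/dev/null && python3 chk.py &&
python3 -m creep '{"gripper":[1,1],"travel":[[0,0,0.0006],[0,0,0]],"turn":[0,0]}' >/dev/null && python3 chk.py &&
python3 -m creep '{"gripper":[1,1],"travel":[[0,0,0.0006],[0,0,0]],"turn":[0,0]}' >/dev/null && python3 chk.py &&
python3 -m creep '{"gripper":[1,1],"travel":[[0,0,0.0006],[0,0,0]],"turn":[0,0]}' >/dev/null && python3 chk.py &&
python3 -m creep '{"gripper":[1,1],"travel":[[0,0,0.0006],[0,0,0]],"turn":[0,0]}' >/dev/null && python3 chk.py &&
python3 -m creep '{"gripper":[1,1],"travel":[[0,0,0.0006],[0,0,0]],"turn":[0,0]}' >/dev/null && python3 chk.py &&
python3 -m creep '{"gripper":[1,1],"travel":[[0,0,0.0006],[0,0,0]],"turn":[0,0]}' >/dev/null && python3 chk.py &&
python3 -m creep '{"gripper":[1,1],"travel":[[0,0,0.0006],[0,0,0]],"turn":[0,0]}' >/dev/null && python3 chk.py &&
python3 -m creep '{"gripper":[1,1],"travel":[[0,0,0.0006],[0,0,0]],"turn":[0,0]}' >/dev/null && python3 chk.py
```

```text
[-0.41  0.81  0.55] [ 509.5 -165.6  135.5] 16.5
[ 0.23 -0.52  0.58] [ 509.5 -165.5  134.9] 16.7
[-0.12  1.33  1.04] [ 509.5 -165.6  134.4] 16.9
[0.43 1.44 0.74] [ 509.5 -165.6  133.7] 17.1
[0.1  0.29 2.14] [ 509.8 -165.7  133.6] 17.3
[0.33 0.37 4.57] [ 510.2 -165.9  133.5] 17.5
```

Bottomed: z stopped at 133.5 mm and the force rose to 4.6 N, giving a depth of about 35 mm. I'll hold and check.

```bash
python3 -m creep '{"gripper":[1,1,1,1],"travel":[[0,0,0],[0,0,0],[0,0,0],[0,0,0]],"turn":[0,0,0,0]}' >/dev/null ; python3 chk.py
python3 -c "
from h import *
d=eyes.capture('scene');crop(d,170,180,270,280,7,'pics/s9.png')"; python3 chk.py
```

```text
[0.54 1.19 5.14] [ 510.2 -165.9  133.5] 17.9
[-0.08  0.31  5.51] [ 510.2 -165.9  133.5] 17.95
```

View pics/s9.png

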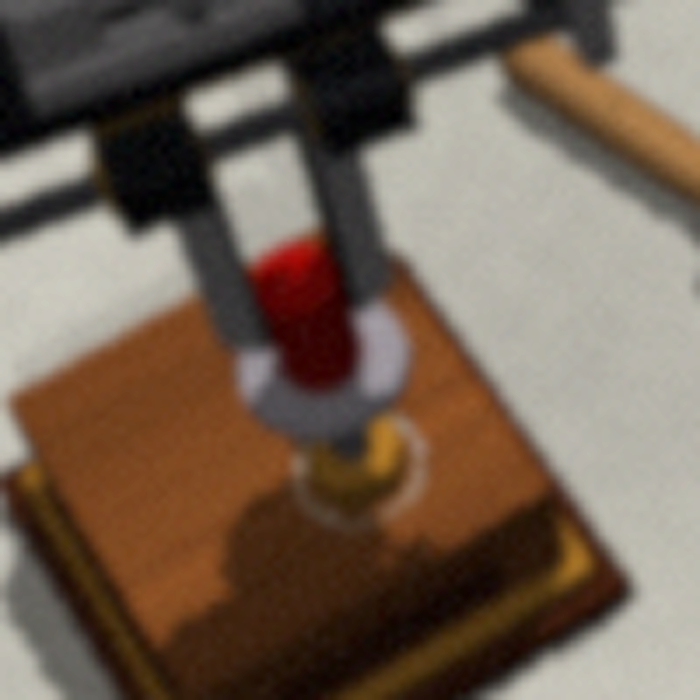

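The rod is bottomed, with the collar flat on the plinth top at about 5 N. Drawing it straight out.

```bash
python3 -m creep '{"gripper":[1,1,1,1,1,1,1,1,1,1,1,1,1,1,1,1,1,1],"travel":[[0,0,-0.001],[0,0,-0.001],[0,0,-0.002],[0,0,-0.003],[0,0,-0.004],[0,0,-0.005],[0,0,-0.006],[0,0,-0.008],[0,0,-0.008],[0,0,-0.01],[0,0,-0.01],[0,0,-0.01],[0,0,-0.01],[0,0,-0.01],[0,0,-0.008],[0,0,-0.005],[0,0,0],[0,0,0]],"turn":[0,0,0,0,0,0,0,0,0,0,0,0,0,0,0,0,0,0]}';python3 - <<'E'
from h import *
go(.509,.1865,.235)
d=eyes.capture('scene');p=sensors.read_state()["ee_pos"]
im=cv2.convertScaleAbs(cv2.resize(d["color"][140:240,160:260,::-1],None,fx=7,fy=7,interpolation=cv2.INTER_CUBIC),alpha=1.8)
t=p[2]-.1033
for z,c in((t+.137,(255,255,0)),(t+.095,(0,255,0)),(t+.035,(255,0,0)),(t+.047,(255,0,0)),(t+.0,(255,0,255))):
    u=proj(d,[p[0],p[1],z]);q=((u-[160,140]+.5)*7-.5).round().astype(int);cv2.drawMarker(im,tuple(map(int,q)),c,cv2.MARKER_CROSS,14,1)
cv2.imwrite("pics/s10.png",im)
E
```

```text
time_s: 19.75
ee_pos: [0.5094, -0.1655, 0.2334]
ee_rot: [-0.543, -3.094, -0.0]
force: [-0.7, 0.5, -1.7]
finger_gap: 0.0208
pos [ 0.5094 -0.1655  0.2334] gap 0.0208 F [-0.68  0.53 -1.73] tz [-5.e-04  2.e-04 -1.e+00] ty [0.341 0.94  0.   ] t 19.75
tool shift mm [120.3 330.8  -1.6] R [[-0.9401, 0.3408, -0.0005], [0.3408, 0.9401, 0.0002], [0.0005, 0.0001, -1.0]]
```

View pics/s10.png

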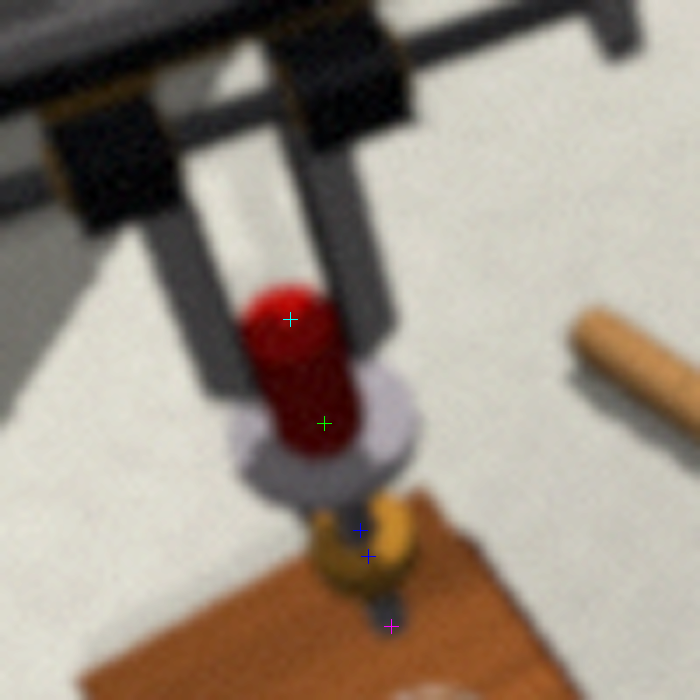

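The collar stayed up at about 35 mm, matching the markers, and the rod is still straight. Returning to the stand.

```bash
python3 -m creep '{"gripper":[1,1,1,1,1,1,1,1,1,1,1,1,1,1,1,1,1,1,1,1],"travel":[[0.0022,0.006,-0.001],[0.0045,0.0123,-0.001],[0.0075,0.0203,0],[0.0075,0.0203,0],[0.0075,0.0203,0],[0.0075,0.0203,0],[0.0075,0.0203,0],[0.0075,0.0203,0],[0.0075,0.0203,0],[0.0075,0.0203,0],[0.0075,0.0203,0],[0.0075,0.0203,0],[0.0075,0.0203,0],[0.0075,0.0203,0],[0.0075,0.0203,0],[0.0075,0.0203,0],[0.006,0.0183,0],[0.0026,0.010,0],[0,0,0],[0,0,0]],"turn":[0,0,0,0,0,0,0,0,0,0,0,0,0,0,0,0,0,0,0,0]}'; python3 - <<'E'
from h import *
go(.509,.1865,.1255)
d=eyes.capture('scene');p=sensors.read_state()["ee_pos"]
im=cv2.convertScaleAbs(cv2.resize(d["color"][60:170,295:405,::-1],None,fx=7,fy=7,interpolation=cv2.INTER_CUBIC),alpha=1.8)
for z,c in((p[2]-.1033,(255,0,255)),(.11,(0,255,255))):
    u=proj(d,[p[0],p[1],z] if z!=.11 else [.509,.1865,.11]);q=((u-[295,60]+.5)*7-.5).round().astype(int);cv2.drawMarker(im,tuple(map(int,q)),c,cv2.MARKER_CROSS,14,1)
cv2.imwrite("pics/s11.png",im[:600])
E
```

```text
time_s: 21.8
ee_pos: [0.509, 0.1863, 0.2355]
ee_rot: [-0.543, -3.094, 0.001]
force: [0.4, -0.8, -0.9]
finger_gap: 0.0209
pos [0.509  0.1863 0.2355] gap 0.0209 F [ 0.43 -0.83 -0.93] tz [-4.e-04 -7.e-04 -1.e+00] ty [ 0.34   0.94  -0.001] t 21.8
tool shift mm [  0.    0.3 110. ] R [[-0.9403, 0.3403, -0.0004], [0.3403, 0.9403, -0.0007], [0.0001, -0.0007, -1.0]]
```

View pics/s11.png

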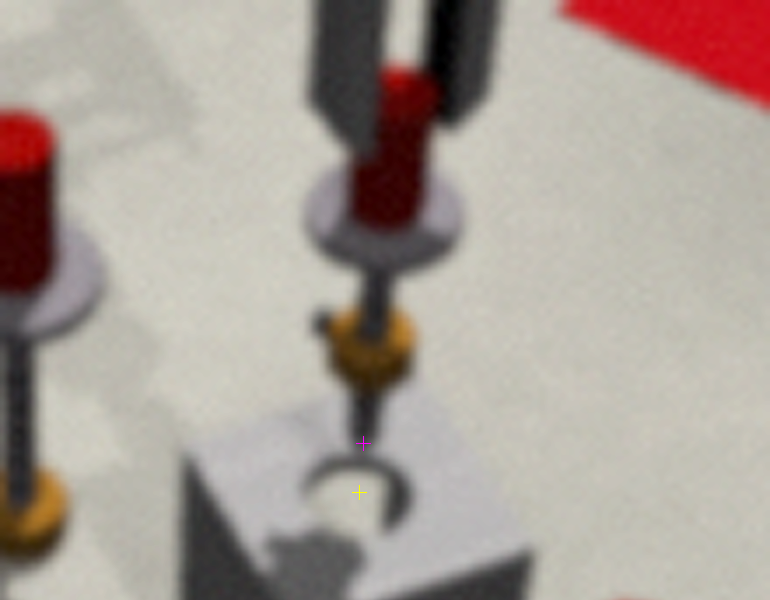

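The seat is centred under the tip. I notice a small screw on the collar at (322,322), so I'll check that it clears the 33 mm hole before lowering.

```bash
python3 - <<'E'
from h import *
d=eyes.capture('scene');p=sensors.read_state()["ee_pos"]
crop(d,330,95,365,130,18,"pics/s12.png")
t=p[2]-.1033
f=lambda x,y:((x+.5)/7-.5+295,(y+.5)/7-.5+60)
for z in(.037,.041,.045): print(z,(onz(d,*f(314,322),t+z)-p)[:2]*1000,np.linalg.norm((onz(d,*f(314,322),t+z)-p)[:2])*1000)
E
```

```text
0.037 [-20.99340148  -1.7499769 ] 21.06621287163295
0.041 [-18.52270072  -4.82555234] 19.140961242877037
0.045 [-16.05199996  -7.90112778] 17.89118562065402
```

View pics/s12.png

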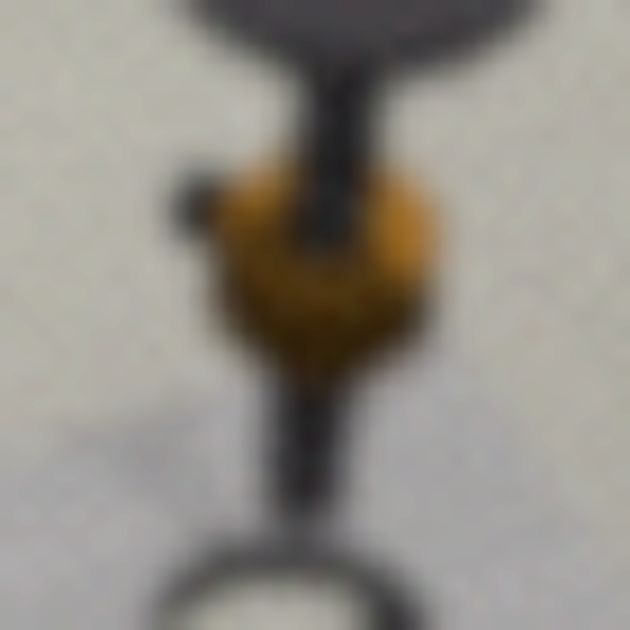

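The screw tip is about 16–17 mm from the axis on the -x side, which is tight against the 16.5 mm hole radius. The collar has 3.5 mm of play, so I'll pass it through shifted about 1.7 mm in +x and re-centre before the cone engages.

```bash
python3 -m creep '{"gripper":[1,1,1,1,1,1,1,1,1,1],"travel":[[-0.0015,0.0009,0.004],[0,0,0.007],[0,0,0.008],[0,0,0.008],[0,0,0.008],[0,0,0.007],[0,0,0.005],[0,0,0.003],[0,0,0],[0,0,0]],"turn":[0,0,0,0,0,0,0,0,0,0]}'; python3 - <<'E'
from h import *
go(.509,.1865,.1255)
d=eyes.capture('scene');crop(d,315,90,375,150,11,"pics/s13.png")
E
```

```text
time_s: 22.9
ee_pos: [0.5112, 0.1868, 0.1859]
ee_rot: [0.543, 3.094, 0.0]
force: [0.6, 0.4, -1.2]
finger_gap: 0.0209
pos [0.5112 0.1868 0.1859] gap 0.0209 F [ 0.58  0.42 -1.18] tz [ 5.e-04  1.e-04 -1.e+00] ty [0.341 0.94  0.   ] t 22.9
tool shift mm [ 2.  -1.  60.4] R [[-0.9401, 0.3408, 0.0005], [0.3408, 0.9401, 0.0001], [-0.0005, 0.0003, -1.0]]
```

View pics/s13.png

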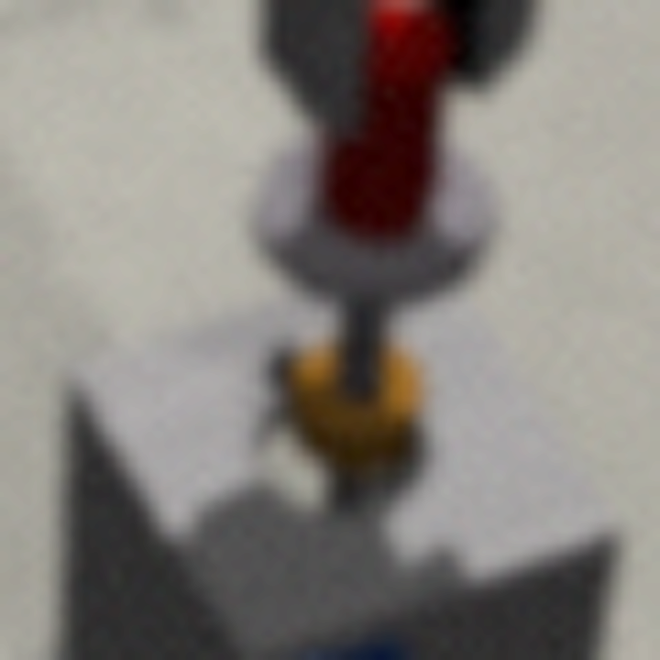

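```bash
sed -i 's/>2.2/>1.2/' chk.py
python3 -m creep '{"gripper":[1,1,1],"travel":[[0,0,0.001],[0,0,0.001],[0,0,0.001]],"turn":[0,0,0]}' >/dev/null && python3 chk.py &&
python3 -m creep '{"gripper":[1,1,1],"travel":[[0,0,0.001],[0,0,0.001],[0,0,0.001]],"turn":[0,0,0]}' >/dev/null && python3 chk.py &&
python3 -m creep '{"gripper":[1,1,1],"travel":[[0,0,0.0007],[0,0,0.0007],[0,0,0.0006]],"turn":[0,0,0]}' >/dev/null && python3 chk.py &&
python3 -m creep '{"gripper":[1,1,1],"travel":[[0,0,0.0007],[0,0,0.0007],[0,0,0.0006]],"turn":[0,0,0]}' >/dev/null && python3 chk.py &&
python3 -m creep '{"gripper":[1,1,1],"travel":[[0,0,0.0007],[0,0,0.0007],[0,0,0.0006]],"turn":[0,0,0]}' >/dev/null && python3 chk.py &&
python3 -m creep '{"gripper":[1,1,1],"travel":[[0,0,0.0007],[0,0,0.0007],[0,0,0.0006]],"turn":[0,0,0]}' >/dev/null && python3 chk.py &&
python3 -m creep '{"gripper":[1,1,1],"travel":[[0,0,0.0007],[0,0,0.0007],[0,0,0.0006]],"turn":[0,0,0]}' >/dev/null && python3 chk.py
python3 - <<'E'
from h import *
d=eyes.capture('scene');crop(d,315,95,375,155,11,"pics/s14.png")
E
```

```text
[ 0.69 -0.33 -1.68] [511.  186.8 182.7] 23.25
[ 0.52  0.49 -1.97] [510.9 186.7 179.5] 23.55
[-0.9  -0.45 -2.47] [511.  186.7 177.6] 23.85
[ 0.04  0.56 -1.89] [510.9 186.7 175.6] 24.15
[-0.26 -0.06 -1.13] [511.  186.7 173.6] 24.45
[ 0.3  -0.22 -1.76] [510.9 186.7 171.6] 24.75
[ 0.32 -0.41 -1.53] [510.9 186.7 169.6] 25.05
```

View pics/s14.png

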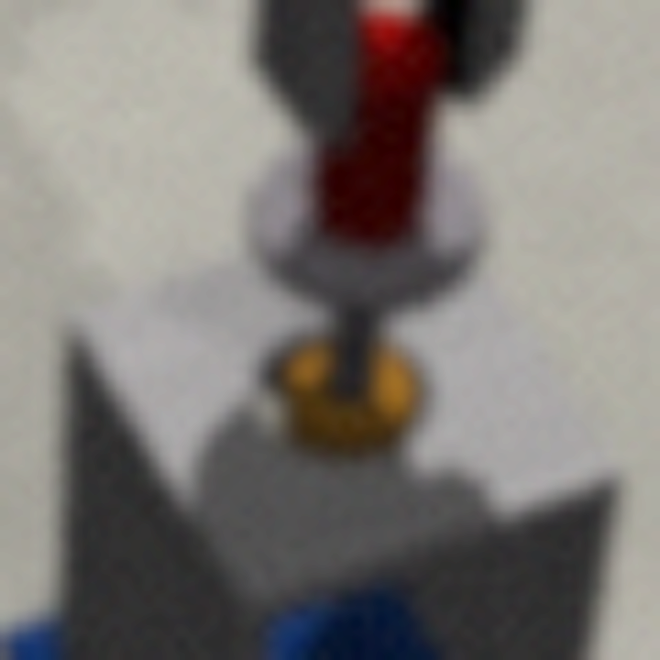

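The collar is passing through with no contact force. Continuing.

```bash

python3 -m creep '{"gripper":[1,1,1],"travel":[[0,0,0.0007],[0,0,0.0007],[0,0,0.0006]],"turn":[0,0,0]}' >/dev/null && python3 chk.py &&
python3 -m creep '{"gripper":[1,1,1],"travel":[[0,0,0.0007],[0,0,0.0007],[0,0,0.0006]],"turn":[0,0,0]}' >/dev/null && python3 chk.py &&
python3 -m creep '{"gripper":[1,1,1],"travel":[[0,0,0.0007],[0,0,0.0007],[0,0,0.0006]],"turn":[0,0,0]}' >/dev/null && python3 chk.py &&
python3 -m creep '{"gripper":[1,1,1],"travel":[[0,0,0.0007],[0,0,0.0007],[0,0,0.0006]],"turn":[0,0,0]}' >/dev/null && python3 chk.py &&
python3 -m creep '{"gripper":[1,1,1],"travel":[[0,0,0.001],[0,0,0.001],[0,0,0.001]],"turn":[0,0,0]}' >/dev/null && python3 chk.py &&
python3 -m creep '{"gripper":[1,1,1],"travel":[[0,0,0.001],[0,0,0.001],[0,0,0.001]],"turn":[0,0,0]}' >/dev/null && python3 chk.py &&
python3 -m creep '{"gripper":[1,1,1],"travel":[[0,0,0.001],[0,0,0.001],[0,0,0.001]],"turn":[0,0,0]}' >/dev/null && python3 chk.py &&
python3 -m creep '{"gripper":[1,1,1],"travel":[[0,0,0.001],[0,0,0.001],[0,0,0.001]],"turn":[0,0,0]}' >/dev/null && python3 chk.py 
python3 - <<'E'
from h import *
go(.509,.1865,.1255)
d=eyes.capture('scene');crop(d,310,95,375,160,10,"pics/s15.png")
E
```

```text
[-0.   -0.19 -0.85] [510.9 186.7 167.6] 25.4
[-0.44 -0.62 -1.26] [510.9 186.8 165.6] 25.7
[-0.39 -1.03 -1.76] [510.9 186.7 163.6] 26.0
[-0.07  0.7  -1.19] [510.9 186.7 161.6] 26.3
[ 0.06  0.34 -1.34] [510.9 186.7 158.5] 26.6
[-0.45  0.62 -1.75] [510.9 186.7 155.5] 26.9
[-0.16 -0.05 -1.35] [510.9 186.7 152.5] 27.2
[-0.56 -0.69 -1.72] [511.  186.7 149.6] 27.5
pos [0.511  0.1867 0.1496] gap 0.0213 F [-0.56 -0.69 -1.72] tz [ 0. -0. -1.] ty [ 0.341  0.94  -0.   ] t 27.5
tool shift mm [ 1.8 -0.9 24.1] R [[-0.9401, 0.3408, 0.0], [0.3408, 0.9401, -0.0], [-0.0, -0.0, -1.0]]
```

View pics/s15.png

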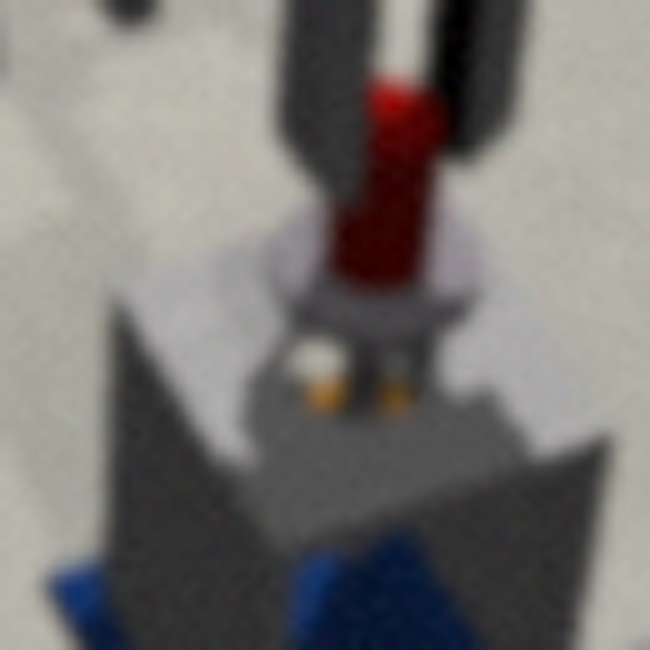

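The collar is through the plate. I'll re-centre and lower towards the seat.

```bash
python3 -m creep '{"gripper":[1,1,1,1,1,1,1,1],"travel":[[0.001,-0.0005,0],[0.0008,-0.0004,0],[0,0,0.003],[0,0,0.004],[0,0,0.003],[0,0,0.002],[0,0,0],[0,0,0]],"turn":[0,0,0,0,0,0,0,0]}' && python3 chk.py &&
python3 -m creep '{"gripper":[1,1,1,1],"travel":[[0,0,0.001],[0,0,0.001],[0,0,0.001],[0,0,0]],"turn":[0,0,0,0]}' >/dev/null && python3 chk.py &&
python3 -m creep '{"gripper":[1,1,1,1],"travel":[[0,0,0.001],[0,0,0.001],[0,0,0.001],[0,0,0]],"turn":[0,0,0,0]}' >/dev/null && python3 chk.py &&
python3 -m creep '{"gripper":[1,1,1,1],"travel":[[0,0,0.001],[0,0,0.001],[0,0,0.001],[0,0,0]],"turn":[0,0,0,0]}' >/dev/null && python3 chk.py &&
python3 -m creep '{"gripper":[1,1],"travel":[[0,0,0.001],[0,0,0]],"turn":[0,0]}' >/dev/null && python3 chk.py &&
python3 -m creep '{"gripper":[1,1],"travel":[[0,0,0.0006],[0,0,0]],"turn":[0,0]}' >/dev/null && python3 chk.py &&
python3 -m creep '{"gripper":[1,1],"travel":[[0,0,0.0006],[0,0,0]],"turn":[0,0]}' >/dev/null && python3 chk.py &&
python3 -m creep '{"gripper":[1,1],"travel":[[0,0,0.0006],[0,0,0]],"turn":[0,0]}' >/dev/null && python3 chk.py
```

```text
time_s: 28.35
ee_pos: [0.509, 0.1865, 0.1376]
ee_rot: [-0.544, -3.094, 0.0]
force: [-1.1, -0.2, -1.3]
finger_gap: 0.021
[-1.09 -0.15 -1.26] [509.  186.5 137.6] 28.35
[-0.23 -0.04 -1.  ] [508.8 186.5 134.5] 28.75
[-0.45 -0.12 -1.15] [508.8 186.5 131.4] 29.15
[ 0.44  0.54 -1.03] [508.8 186.5 128.4] 29.55
[-0.25 -0.45 -0.99] [508.9 186.5 127.5] 29.75
[ 0.72 -0.15 -0.54] [508.9 186.5 127. ] 29.95
[-0.62 -1.04 -1.95] [508.9 186.5 126.4] 30.15
[ 0.27  0.52 -1.53] [508.9 186.5 125.8] 30.35
```

```bash

python3 -m creep '{"gripper":[1,1],"travel":[[0,0,0.0006],[0,0,0]],"turn":[0,0]}' >/dev/null && python3 chk.py &&
python3 -m creep '{"gripper":[1,1],"travel":[[0,0,0.0006],[0,0,0]],"turn":[0,0]}' >/dev/null && python3 chk.py &&
python3 -m creep '{"gripper":[1,1],"travel":[[0,0,0.0006],[0,0,0]],"turn":[0,0]}' >/dev/null && python3 chk.py &&
python3 -m creep '{"gripper":[1,1],"travel":[[0,0,0.0006],[0,0,0]],"turn":[0,0]}' >/dev/null && python3 chk.py &&
python3 -m creep '{"gripper":[1,1],"travel":[[0,0,0.0005],[0,0,0]],"turn":[0,0]}' >/dev/null && python3 chk.py
python3 -c "
from h import *
d=eyes.capture('scene');crop(d,310,95,375,160,10,'pics/s16.png')"
```

```text
[ 0.11 -0.33 -1.49] [508.9 186.5 125.2] 30.55
[ 0.41  0.06 -1.33] [508.9 186.5 124.6] 30.75
[ 0.71  1.   -1.63] [508.9 186.5 124. ] 30.95
[-0.2  -0.47 -1.76] [508.9 186.5 123.3] 31.15
[ 0.03  0.7  -0.12] [509.1 186.6 123.2] 31.35
```

View pics/s16.png

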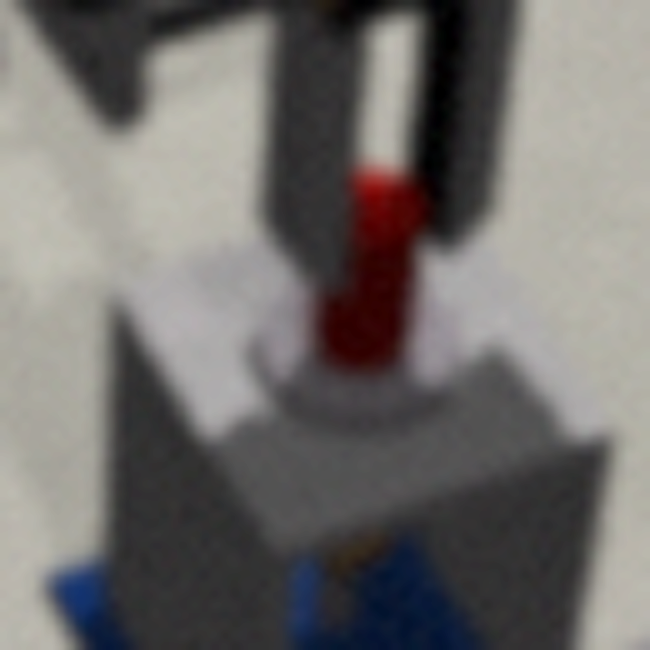

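The flange is down on the plate: z stopped at 123.2 mm, the same height as at the grasp, and the force is rising slightly. I'll open gently and withdraw upward.

```bash
python3 -m creep '{"gripper":[0.5,0.4,0.2,0,-0.4,-1,-1,-1,-1,-1],"travel":[[0,0,0],[0,0,0],[0,0,0],[0,0,0],[0,0,0],[0,0,0],[0,0,0],[0,0,0],[0,0,0],[0,0,0]],"turn":[0,0,0,0,0,0,0,0,0,0]}' && python3 -m creep '{"gripper":[-1,-1,-1,-1,-1,-1,-1,-1,-1,-1,-1,-1],"travel":[[0,0,-0.005],[0,0,-0.01],[0,0,-0.015],[0,0,-0.02],[0,0,-0.02],[0,0,-0.02],[0,0,-0.02],[0,0,-0.02],[0,0,-0.01],[0,0,-0.005],[0,0,0],[0,0,0]],"turn":[0,0,0,0,0,0,0,0,0,0,0,0]}'
python3 - <<'E'
from h import *
S=eyes.capture('scene');crop(S,300,75,400,175,7,'pics/s17.png');T=eyes.capture('top');cv2.imwrite('pics/t17.png',T["color"][:,:,::-1])
cv2.imwrite('pics/s18.png',S["color"][:,:,::-1])
E
```

```text
time_s: 32.4
ee_pos: [0.509, 0.1865, 0.123]
ee_rot: [0.544, 3.094, 0.0]
force: [-0.4, 0.2, -0.2]
finger_gap: 0.0886
time_s: 33.6
ee_pos: [0.5084, 0.1864, 0.267]
ee_rot: [-0.543, -3.093, 0.001]
force: [0.6, 0.3, 0.4]
finger_gap: 0.0942
```

View pics/s17.png

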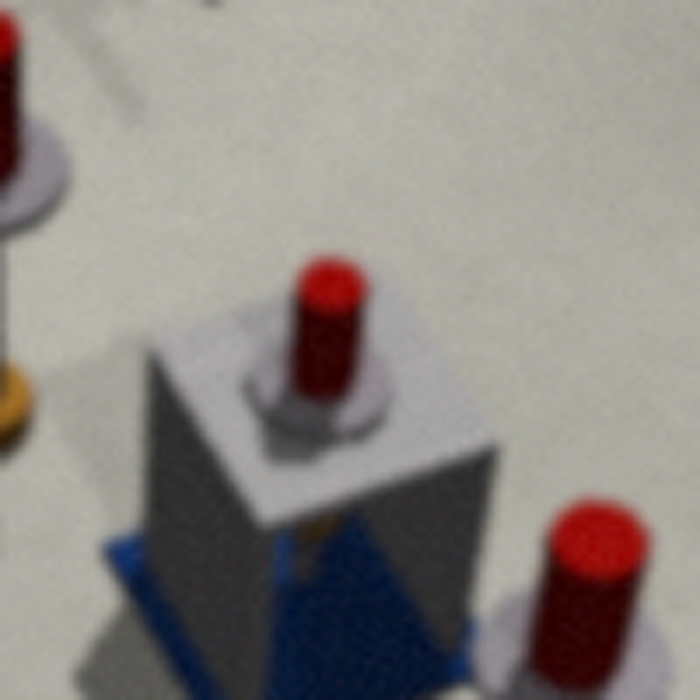

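View pics/s18.png

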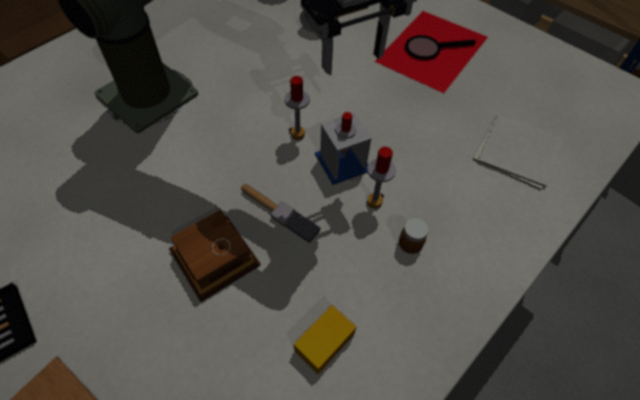

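The gauge hangs where it started, with its knob top at (347.3,115.6) against (347.6,115.6) at the beginning. The collar now shows high up under the plate, and the bystanders are in place. Handing in.

```bash
python3 -c "
from workcell import manip,sensors
print(manip.hand_in()); s=sensors.read_state(); print(s['time_s'],s['ee_pos'],s['force'])"
```

```text
the job is handed in; nothing more can be done
None
the job is handed in; nothing more can be done
```

I measured the hole and hung the gauge back in its stand, then let go and handed the job in at about 34 s of the 72 s. The hole is about 35 mm deep. `hand_in` reports no verdict.

- **Measuring:** I took the smallest, red-knobbed gauge from the stand and lowered its rod into the hole in 0.6 mm steps. It stopped with about 5 N showing on the wrist sensor. The camera showed the collar sitting on the plinth's top.
- **Collar after withdrawal:** In the picture taken after drawing it out, the collar sat at the height expected for a 35 mm reading. That is a visual match only, and I could not measure it more finely than that.
- **Return to the stand:** The collar has a small screw that sticks out and looked tight in the stand's hole, so I passed it through slightly off-centre. The force stayed flat throughout, so I don't think the collar was pushed. The flange then settled at the same height as when I first gripped it.
- **Last checks:** The knob's top was within 0.3 pixel of where it started, and the gripper was open and well above everything. The brush, jar and carton looked unmoved in the picture, though I did not measure them.
- **Not verified:** After release the collar was only partly visible under the plate, so I did not re-measure its final reading. The top camera's view was blocked by the arm at the hole, so I aligned the rod using the scene camera and the arm's own position. No check failed or disagreed.

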